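# Spring open the adaptor tray of a pressure calibrator

## Robot

A 6-joint arm with a two-finger parallel gripper is mounted at the origin on the work surface. World frame = base frame: x ahead of the robot, y to its left, z up, the work surface at z = 0. Lengths are in mm, angles in rad, forces in N, time in s.
With the tool pointing down it reaches from about 275 to 750 mm from the base axis. Payload 10.2 kg.
Tool frame: the origin (TCP) lies between the finger pads; the fingertips stand 17 mm ahead of it and the grasp point (between the pads) lies 2 mm behind it (tips_ahead is the distance from the TCP to the fingertips, in mm); z points along the fingers, y is the line along which they close (so a half turn about z gives the same grasp; the last joint's range is limited). The gripper opens to 85 mm and grips with 20 to 120 N. Pads are 22 mm wide; open, the fingers measure 114 mm over their backs; the gripper's body (76 mm by 85 mm) begins 54 mm behind the grasp point. The pads swing forward as they close: fully open they stand 13 mm farther back than shut.
Start: joints at [-1.523, 0.313, 1.498, -0, 1.331, -0.223], TCP at [140.425, -505.877, 248.294] pointing down, gripper open.
Joint ranges: [-2.94, 2.94], [-0.97, 2.17], [0.19, 2.56], [-1.23, 4.37], [0.02, 3.11], [-2.88, 2.88]. Speed limits (rad/s): [2.39, 2.39, 3.01, 3.14, 3.14, 3.14].

## Interface

Orientations are given as a unit quaternion [w, x, y, z].
In Python, from rig import sense, capture, finish_job, boxes_of, tips_ahead gives the robot as it stands.
- The arm moves only by the tool drive_tool, never from a script. Its argument "commands" is text: rows parted by semicolons, each of 7 numbers parted by spaces: the shift along the world's x, y, z in units of 0.1 m (1.0 is 0.1 m), then the turn, a rotation vector about the world's x, y, z in units of pi/4 rad (1.0 is pi/4 rad), then the opening in per cent of the stroke, from 0 (shut) to 100 (fully open). A call has 1 to 20 rows; each row shifts and turns the commanded pose from where the row before left it; what a row does not reach is not made up. A row lasts 1/12 s, in which the tool goes at most 41.7 mm and 7.16 degrees, less where a joint would pass 70% of its speed; a pose out of reach is approached as far as the arm can. A call with a number of a shift or a turn outside -1 to 1 is refused whole. A call with a gripper value outside its range is refused whole. The fingers move at their own pace and stop on an object; "force" is the grip in N (left out, the last holds). Time passes only in rows, so rows that do not move let the fingers close. It gives the time, the measured TCP pose, the force, the opening and the grip force at its end, in the units of the state.
- sense(): the state, without advancing time (a new reading comes with each control period).
- capture(name): name is "scene" or "top"; returns a dict with "pixels" (420x560x3 uint8, blue, green, red), "fov_y" (degrees; the focal length in pixels is half the picture's height over the tangent of half this angle, whatever the lens; pixels are square), "cx", "cy" (the principal point, pixels), "position" and "attitude" of the camera in the world. Camera axes: x right, y down, z forward; pixel columns grow to the right and rows downward; lengths in mm; the calibration is good to about 2 mm. A picture is of the moment at which its call begins. There is no depth.
- finish_job(): hands the job in; it is judged then, once.
Trained networks look in a picture, given as the dict that the camera call returned (one of the last four; its "shot" number tells which), for a name from the list of things; names that differ only in an ending like _2 or _b are one class to them, and where a whole thing is asked for, a point or a joint stands for the part that bears it (a point fixed in the world has none). Each returns a list of dicts, best first, with "confidence" (0 to 1); they miss things now and then, are a little off and sometimes report something else, mostly with a low value. They report only what shows in the picture. A call takes as long as a camera call. They do not tell look-alikes from the thing itself.
- boxes_of(picture, name): "position" ([column, row] in pixels, amid what is visible of it).
The state is a dict: "time_s": time; "joints": joint angles; "dq": joint speeds; "tau": joint torques, N m; "eef_pos": TCP position; "ee_rot": TCP orientation; "force": force on the tool from outside, world axes, zero at the start; "wrist_torque": the same for the moment, N m; "grip_width": opening from 0.0 (shut) to 1.0 (fully open); "grip_force": force on a finger pad.
Only numpy, scipy, OpenCV 4.12 (cv2) and the standard library are available. Lean on these libraries where they do the work, as an engineer would, in place of code of your own. Each camera call takes 0.05 s, during which the arm holds its last target. There are 200 camera calls.

## Task

The adaptor tray of the grey pressure calibrator is latched shut. Take the release pin - the long thin one with the plain round upright handle - from the tool rack, push it down through the round hole in the calibrator's cover until the hidden catch lets the tray spring out, then put the pin back upright in the free hole of the rack, its collar down on the rack's board, and let go of it.

Things in the scene. Friction and masses are not known exactly. Their poses are not given: they have to be found in the camera images.
- pin: Release pin, 0.12 kg, upright: steel shank 8 mm dia, 70 long; collar 40 dia, 6 thick; black round handle 22 dia, 60 tall (136 in all). Origin at the tip (lower end), z up the pin: collar's underside at 70, handle 76 to 136 mm. Hangs by its collar in one of three rack holes; the others hold useless tools: one with an 80 mm T-bar handle, one with a 38 mm ball knob, both short-shanked.
- rack: Fixed wooden rack: board 60 (x) by 240 mm (y), 8 thick, its top 85 mm above the table, on end legs. Origin on the table under its centre, z up, y along the board. Round through holes of 28 mm at x = 0, y = -75, 0, 75 mm. A pin hung fully home has its tip 15 mm above the table. A dial gauge 34 mm high lies 110 mm off on its +x side.
- access_hole (a point): Centre of the mouth of the 28 mm hole in the flat cover, 110 mm above the table, of the fixed grey calibrator box, 240 (x) by 180 mm (y). Box axes, z up; the tray side (-x) is 170 mm off. 58 mm either side stand steel caps, 9 high. 50 mm below the mouth is the catch's pad, 46 mm wide: pushed 10 mm or more (3 to 8 N) it frees the tray. With its tip 70 mm down the pin's collar meets the cover.
- tray (a joint): How far the tray, whose black front is in the calibrator's -x face, has come out, in m: 0 latched shut, 0.060 fully out, towards the box's -x. Once freed its own spring drives it out in under a second and keeps it out; keep the 70 mm in front of it clear.
There are look-alikes about, which are no part of the job. What is shaped like the pin but pink or purple is not meant.

How it is judged:
By the outcome, as a careful person would: the job done as asked, in the order asked, and still so for the second after the job is handed in, with the robot touching nothing.
It also fails if it takes over 51 s, if anything falls off the work surface, if the arm or the gripper's body presses on something with over 40 N, if the wrist force passes 120 N, or if a joint passes its speed limit or range.

## Working session

There is one attempt and no reset: what is moved stays moved. The work goes in short steps, Python scripts to look and compute and a tool call to move; the robot and the scene stay as the last step left them, time stands still between calls to the robot, and variables do not carry over. Pictures are saved under pics/ and viewed, at most 10 in all, crops included, and the job is handed in when it is done.

Besides the shell and the picture viewer there is one more tool, called after "Call:" as name(argument=value, ...) on one line, values as JSON. drive_tool: Moves the arm, as the interface text tells. Shifts and turns lie within -1 to 1; 1 stands for 0.1 m of shift or pi/4 rad of turn. Its arguments: {"type":"object","properties":{"commands":{"type":"string"},"force":{"type":"number"}},"required":["commands"]}

```bash
mkdir -p pics; cat > h.py <<'E'
import numpy as np, cv2
from rig import *
from scipy.spatial.transform import Rotation as R
def cam(p):
    f=210/np.tan(np.radians(p["fov_y"])/2); a=np.array(p["attitude"],float)
    M=a if a.shape==(3,3) else R.from_quat(a[[1,2,3,0]]).as_matrix()
    return f,M,np.array(p["position"],float)
def ray(p,uv):
    f,M,c=cam(p); d=M@np.array([(uv[0]-p["cx"])/f,(uv[1]-p["cy"])/f,1]); return c,d
def atz(p,uv,z):
    c,d=ray(p,uv); return c+d*(z-c[2])/d[2]
def proj(p,X):
    f,M,c=cam(p); q=M.T@(np.array(X,float)-c); return [p["cx"]+f*q[0]/q[2],p["cy"]+f*q[1]/q[2]]
def tri(ps,uvs):
    A=np.zeros((3,3));b=np.zeros(3)
    for p,uv in zip(ps,uvs):
        c,d=ray(p,uv); d/=np.linalg.norm(d); P=np.eye(3)-np.outer(d,d); A+=P;b+=P@c
    return np.linalg.solve(A,b)
E
python3 - <<'E'
from h import *
ps={}
for n in("scene","top"):
    p=capture(n); cv2.imwrite(f"pics/{n}0.png",p["pixels"]); np.save(f"{n}0.npy",p,allow_pickle=True)
    print(n,p["fov_y"],p["cx"],p["cy"],np.round(p["position"]),p["attitude"])
    for k in("pin","rack","access_hole","tray"):
        try: print(k,[(np.round(b["position"]),round(b["confidence"],2)) for b in boxes_of(p,k)])
        except Exception as e: print(k,e)
s=sense();print(s["time_s"],s["ee_rot"],s["force"])
E
```

```text
scene 54.287828269940704 279.2000108337166 207.10512373474864 [ 839. -312.  833.] [-0.23755747  0.87269151  0.41217211 -0.10995508]
pin [(array([227., 266.]), 0.97), (array([215., 201.]), 0.81), (array([141., 252.]), 0.8)]
rack [(array([231., 283.]), 0.89)]
access_hole [(array([360., 182.]), 0.6)]
tray []
top 55.854177079896324 289.0284847254868 213.84759160896502 [374. -19. 911.] [-0.0439236   0.71210015 -0.69654425  0.07622469]
pin [(array([411., 267.]), 0.79), (array([325., 269.]), 0.66), (array([359., 198.]), 0.58)]
rack [(array([350., 211.]), 0.56)]
access_hole [(array([187., 196.]), 0.96)]
tray [(array([190., 251.]), 0.77)]
0.5 [6.71024075e-06 9.90849589e-01 1.34970705e-01 4.44359079e-07] [ 0.99995222  1.50307657 -0.47966653]
```

View pics/scene0.png

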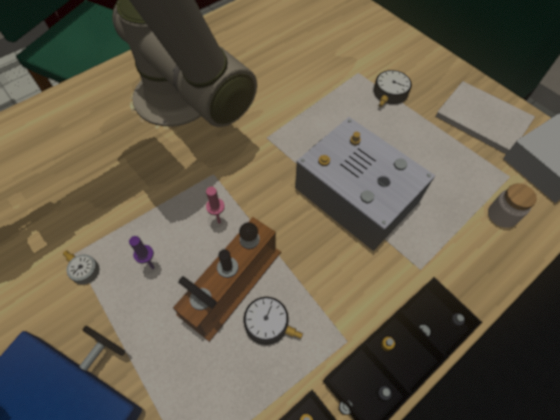

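View pics/top0.png

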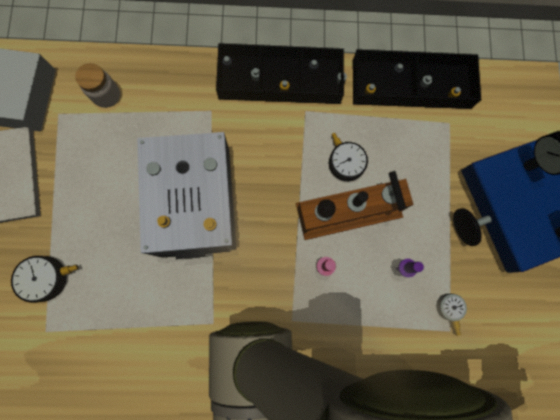

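```bash
python3 - <<'E'
import numpy as np, cv2
S=cv2.imread("pics/scene0.png");T=cv2.imread("pics/top0.png")
def c(I,u,v,w=130,h=96): return cv2.convertScaleAbs(cv2.resize(I[v:v+h,u:u+w],(400,296),interpolation=3),alpha=1.6,beta=15)
cv2.imwrite("pics/m1.png",np.vstack([np.hstack([c(S,165,215,130,130*296//400),c(T,290,155)]),np.hstack([c(S,300,120),c(T,125,130)])]))
E
```

```text
(no output)
```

View pics/m1.png

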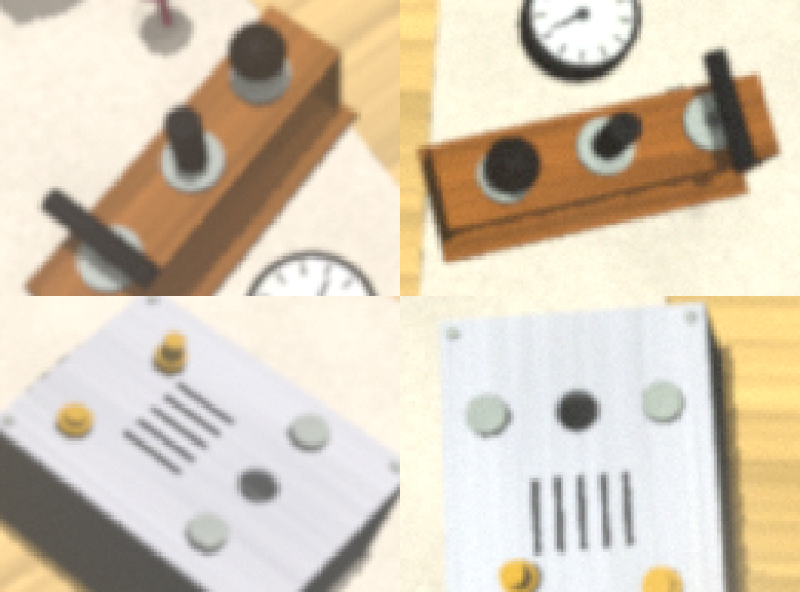

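```bash
python3 - <<'E'
from h import *
S=np.load("scene0.npy",allow_pickle=True).item();T=np.load("top0.npy",allow_pickle=True).item()
r=lambda x:np.round(x,1)
print("pintop",r(tri([S,T],[(225.1,254.6),(362.2,197.6)])),r(atz(S,(225.1,254.6),151)),r(atz(T,(362.2,197.6),151)))
print("collar",r(atz(S,(227.4,268),91)),r(atz(T,(357.3,202.1),91)))
c=[atz(T,q,85) for q in[(296.5,203.1),(406,180),(412.9,204.4),(304.6,229.7)]]
print("board",r(c),"ctr",r(np.mean(c,0)))
print("hole",r(tri([S,T],[(383.9,181.4),(182.9,167.4)])),r(atz(S,(383.9,181.4),110)),r(atz(T,(182.9,167.4),110)))
m=lambda u,v,a,b:(a+u/3.077,b+v/3.077)
print("caps T",[r(atz(T,m(u-400,v-296,125,130),119)) for u,v in((488,414),(662,402))])
print("caps S",[r(atz(S,m(u,v-296,300,120),119)) for u,v in((309,431),(207,532))])
E
```

```text
pintop [ 543.5 -195.9  146.4] [ 546.9 -194.6  151. ] [ 541.2 -197.1  151. ]
collar [ 546.9 -197.2   91. ] [ 544.3 -200.4   91. ]
board [[ 539.8  -71.    85. ]
 [ 597.7 -309.5   85. ]
 [ 543.8 -322.9   85. ]
 [ 483.1  -89.    85. ]] ctr [ 541.1 -198.1   85. ]
hole [605.1 169.1 110.4] [606.1 171.9 110. ] [603.6 167.1 110. ]
caps T [array([597.1, 223.9, 119. ]), array([609. , 110.1, 119. ])]
caps S [array([600.2, 226.9, 119. ]), array([613.4, 111.6, 119. ])]
```

Call:
drive_tool(commands="0.1 0.1 0 0 0 0.08 100;0.26 0.2 0 0 0 0.125 100;0.26 0.2 0 0 0 0.125 100;0.26 0.2 0 0 0 0.125 100;0.26 0.2 0 0 0 0.125 100;0.26 0.2 0 0 0 0.125 100;0.26 0.2 0 0 0 0.125 100;0.26 0.2 0 0 0 0.125 100;0.26 0.2 0 0 0 0.125 100;0.26 0.2 0 0 0 0.125 100;0.26 0.2 0 0 0 0.125 100;0.26 0.2 0 0 0 0.125 100;0.26 0.2 0 0 0 0.125 100;0.26 0.2 0 0 0 0.125 100;0.26 0.2 0 0 0 0.125 100;0.2 0.1 0 0 0 0.1 100;0.1 0.1 0 0 0 0.04 100;0 0 0 0 0 0 100;0 0 0 0 0 0 100", force=40)

```text
time_s: 2.08
eef_pos: [544.1, -195.8, 248.0]
ee_rot: [-0.0, 0.615, 0.789, -0.0]
force: [-1.3, -0.3, 0.8]
grip_width: 1.003
grip_force: 0.0
```

Call:
drive_tool(commands="0 -0.02 -0.1 0 0 0 100;0 0 -0.2 0 0 0 100;0 0 -0.2 0 0 0 100;0 0 -0.2 0 0 0 100;0 0 -0.2 0 0 0 100;0 0 -0.2 0 0 0 100;0 0 -0.1 0 0 0 100;0 0 0 0 0 0 100;0 0 0 0 0 0 100;0 0 0 0 0 0 25;0 0 0 0 0 0 0;0 0 0 0 0 0 0;0 0 0 0 0 0 0;0 0 0 0 0 0 0;0 0 0 0 0 0 0;0 0 0 0 0 0 0;0 0 0 0 0 0 0;0 0 0 0 0 0 0")

```text
time_s: 3.58
eef_pos: [544.6, -197.9, 128.6]
ee_rot: [0.0, 0.615, 0.789, 0.0]
force: [0.1, 0.3, 3.4]
grip_width: 0.242
grip_force: 39.0
```

```bash
python3 - <<'E'
from h import *
S=capture("scene");T=capture("top")
c=lambda I,u,v:cv2.convertScaleAbs(cv2.resize(I["pixels"][v:v+150,u:u+130],(400,461),interpolation=3),alpha=1.6,beta=15)
cv2.imwrite("pics/m2.png",np.hstack([c(S,165,180),c(T,290,120)]))
E
```

```text
(no output)
```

View pics/m2.png

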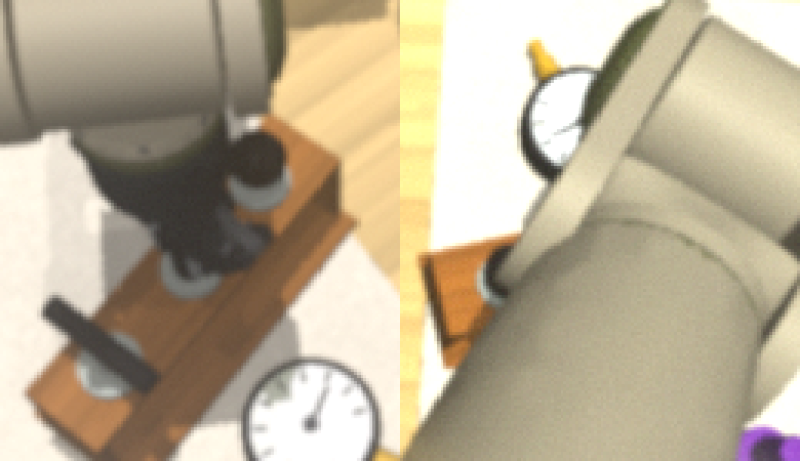

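Call:
drive_tool(commands="0 0 0.05 0 0 0 0;0 0 0.1 0 0 0 0;0 0 0.15 0 0 0 0;0 0 0.2 0 0 0 0;0 0 0.2 0 0 0 0;0 0 0.2 0 0 0 0;0 0 0.2 0 0 0 0;0 0 0.2 0 0 0 0;0 0 0.15 0 0 0 0;0 0 0.05 0 0 0 0;0 0 0 0 0 0 0;0 0 0 0 0 0 0")

```text
time_s: 4.68
eef_pos: [544.2, -197.7, 277.6]
ee_rot: [-0.001, 0.615, 0.789, -0.0]
force: [-0.5, 0.5, -1.9]
grip_width: 0.251
grip_force: 39.2
```

Call:
drive_tool(commands="0.01 0.1 0 0 0 0 0;0.05 0.2 0 0 0 0 0;0.05 0.25 0 0 0 0 0;0.05 0.3 0 0 0 0 0;0.05 0.3 0 0 0 0 0;0.05 0.3 0 0 0 0 0;0.05 0.3 0 0 0 0 0;0.05 0.3 0 0 0 0 0;0.05 0.3 0 0 0 0 0;0.05 0.3 0 0 0 0 0;0.05 0.3 0 0 0 0 0;0.05 0.27 0 0 0 0 0;0.04 0.2 0 0 0 0 0;0 0.15 0 0 0 0 0;0 0.1 0 0 0 0 0;0 0 0 0 0 0 0;0 0 0 0 0 0 0;0 0 0 0 0 0 0")

```text
time_s: 6.18
eef_pos: [604.4, 168.1, 278.2]
ee_rot: [0.0, 0.615, 0.789, -0.0]
force: [-0.1, -0.3, -2.0]
grip_width: 0.245
grip_force: 39.2
```

```bash
python3 - <<'E'
from h import *
s=sense();print(s["eef_pos"],s["force"])
S=capture("scene");T=capture("top")
np.save("scene1.npy",S,allow_pickle=True);np.save("top1.npy",T,allow_pickle=True)
c=lambda I,u,v:cv2.convertScaleAbs(cv2.resize(I["pixels"][v:v+150,u:u+130],(400,461),interpolation=3),alpha=1.6,beta=15)
cv2.imwrite("pics/m3.png",np.hstack([c(S,310,80),c(T,125,90)]))
E
```

```text
[604.40085708 168.08880757 278.2354886 ] [-0.08000213 -0.25875388 -2.04071905]
```

View pics/m3.png

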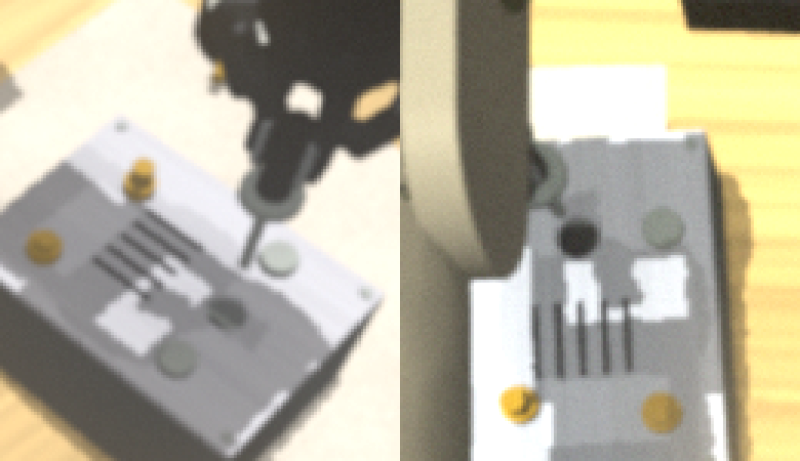

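```bash
python3 - <<'E'
from h import *
S=np.load("scene1.npy",allow_pickle=True).item();T=np.load("top1.npy",allow_pickle=True).item()
r=lambda x:np.round(x,1)
print("tip tri",r(tri([S,T],[(389.6,166.1),(176.7,159.2)])),r(atz(S,(389.6,166.1),164.6)),r(atz(T,(176.7,159.2),164.6)))
print("collar S",r(atz(S,(398.4,144),234.6)))
print("hole",r(tri([S,T],[(383.4,181.4),(182.5,167.7)])),r(atz(S,(383.4,181.4),110)),r(atz(T,(182.5,167.7),110)))
E
```

```text
tip tri [604.9 168.7 165.6] [605.4 171.5 164.6] [603.9 167.3 164.6]
collar S [605.5 171.1 234.6]
hole [604.3 169.7 109.3] [605.4 171.1 110. ] [602.9 167.9 110. ]
```

Call:
drive_tool(commands="0 0 -0.1 0 0 0 0;0 0 -0.2 0 0 0 0;0 0 -0.2 0 0 0 0;0 0 -0.15 0 0 0 0;0 0 -0.1 0 0 0 0;0 0 -0.1 0 0 0 0;0 0 -0.1 0 0 0 0;0 0 -0.08 0 0 0 0;0 0 0 0 0 0 0")

```text
time_s: 7.03
eef_pos: [604.2, 169.0, 173.9]
ee_rot: [-0.0, 0.615, 0.789, -0.0]
force: [-0.9, 0.6, -1.7]
grip_width: 0.247
grip_force: 39.4
```

Call:
drive_tool(commands="0 0 -0.05 0 0 0 0;0 0 -0.05 0 0 0 0;0 0 -0.04 0 0 0 0;0 0 -0.04 0 0 0 0;0 0 0 0 0 0 0;0 0 0 0 0 0 0;0 0 0 0 0 0 0;0 0 0 0 0 0 0")

```text
time_s: 7.7
eef_pos: [604.7, 169.2, 157.8]
ee_rot: [0.0, 0.615, 0.789, 0.0]
force: [-0.1, -0.7, 5.0]
grip_width: 0.252
grip_force: 40.0
```

```bash
python3 - <<'E'
from h import *
S=capture("scene")
for b in boxes_of(S,"tray"): print(b)
c=lambda I,u,v:cv2.convertScaleAbs(cv2.resize(I["pixels"][v:v+150,u:u+195],(780,600),interpolation=3),alpha=1.6,beta=15)
cv2.imwrite("pics/m4.png",c(S,260,100))
E
```

```text
{'position': [302.7, 143.9], 'confidence': 0.85}
```

View pics/m4.png

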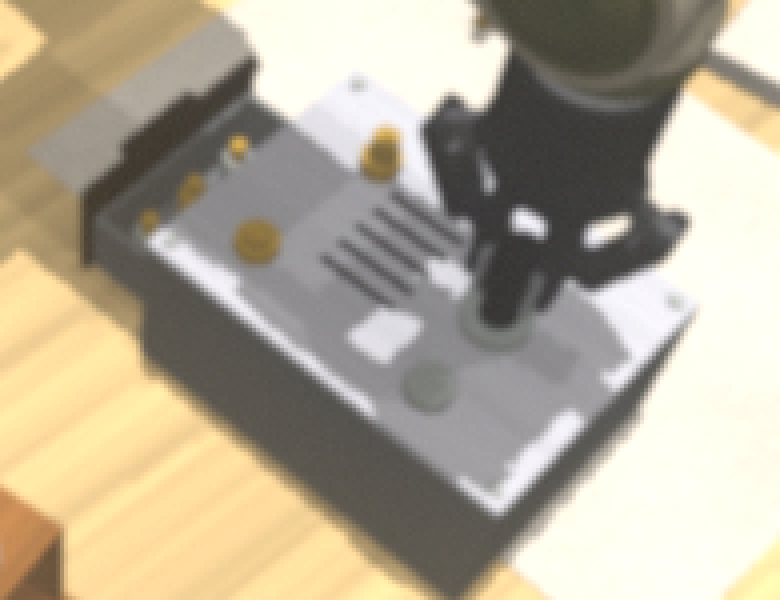

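The tray has sprung out (front at about (302,144)). The pin goes back next.

Call:
drive_tool(commands="0 0 0.05 0 0 0 0;0 0 0.1 0 0 0 0;0 0 0.15 0 0 0 0;0 0 0.2 0 0 0 0;0 0 0.2 0 0 0 0;0 0 0.2 0 0 0 0;0 0 0.2 0 0 0 0;0 0 0.1 0 0 0 0;0 0 0 0 0 0 0;0 0 0 0 0 0 0")

```text
time_s: 8.63
eef_pos: [604.2, 169.1, 276.5]
ee_rot: [-0.0, 0.615, 0.789, -0.0]
force: [-0.5, -0.0, -2.0]
grip_width: 0.246
grip_force: 39.4
```

Call:
drive_tool(commands="-0.01 -0.1 0 0 0 0 0;-0.05 -0.2 0 0 0 0 0;-0.05 -0.25 0 0 0 0 0;-0.05 -0.3 0 0 0 0 0;-0.05 -0.3 0 0 0 0 0;-0.05 -0.3 0 0 0 0 0;-0.05 -0.3 0 0 0 0 0;-0.05 -0.3 0 0 0 0 0;-0.05 -0.3 0 0 0 0 0;-0.05 -0.3 0 0 0 0 0;-0.05 -0.3 0 0 0 0 0;-0.05 -0.27 0 0 0 0 0;-0.04 -0.2 0 0 0 0 0;0 -0.15 0 0 0 0 0;0 -0.1 0 0 0 0 0;0 0 0 0 0 0 0;0 0 0 0 0 0 0;0 0 0 0 0 0 0")

```text
time_s: 10.13
eef_pos: [544.6, -196.8, 277.1]
ee_rot: [-0.0, 0.614, 0.789, 0.0]
force: [0.8, -0.2, -0.9]
grip_width: 0.241
grip_force: 39.4
```

```bash
python3 - <<'E'
from h import *
s=sense();print(s["eef_pos"],s["force"])
S=capture("scene");np.save("scene2.npy",S,allow_pickle=True)
print([round(x,1) for x in proj(S,[544.5,-198,164.6])])
c=lambda I,u,v:cv2.convertScaleAbs(cv2.resize(I["pixels"][v:v+120,u:u+150],(750,600),interpolation=3),alpha=1.6,beta=15)
cv2.imwrite("pics/m5.png",c(S,155,200))
E
```

```text
[ 544.61260956 -196.84824234  277.08904653] [ 0.82302142 -0.17041063 -0.94741374]
[np.float64(221.9), np.float64(251.7)]
```

View pics/m5.png

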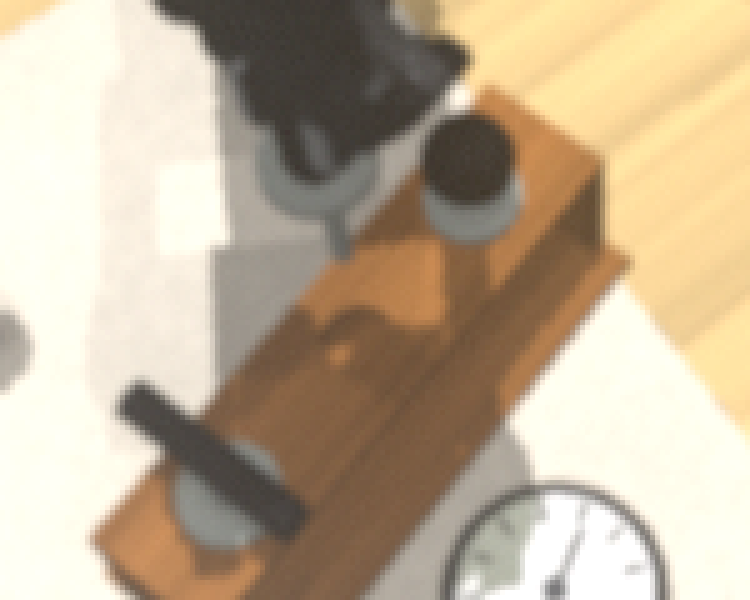

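Call:
drive_tool(commands="0 -0.01 -0.1 0 0 0 0;0 0 -0.2 0 0 0 0;0 0 -0.2 0 0 0 0;0 0 -0.15 0 0 0 0;0 0 -0.1 0 0 0 0;0 0 -0.1 0 0 0 0;0 0 -0.1 0 0 0 0;0 0 -0.1 0 0 0 0;0 0 0 0 0 0 0")

```text
time_s: 10.93
eef_pos: [543.8, -198.4, 170.3]
ee_rot: [-0.001, 0.614, 0.789, -0.0]
force: [-0.6, 0.4, -1.9]
grip_width: 0.247
grip_force: 39.4
```

Call:
drive_tool(commands="0 0 -0.1 0 0 0 0;0 0 -0.1 0 0 0 0;0 0 -0.1 0 0 0 0;0 0 -0.06 0 0 0 0;0 0 -0.03 0 0 0 0;0 0 -0.02 0 0 0 0;0 0 -0.015 0 0 0 0;0 0 0 0 0 0 0;0 0 0 0 0 0 0")

```text
time_s: 11.68
eef_pos: [544.6, -199.0, 130.1]
ee_rot: [0.0, 0.615, 0.789, 0.0]
force: [0.1, 0.1, -1.5]
grip_width: 0.244
grip_force: 39.4
```

Lower the last bit until contact, then open gently and rise.

Call:
drive_tool(commands="0 0 -0.01 0 0 0 0;0 0 -0.005 0 0 0 0;0 0 0 0 0 0 0;0 0 0 0 0 0 0")

```text
time_s: 12.02
eef_pos: [544.6, -198.9, 128.6]
ee_rot: [0.0, 0.615, 0.789, 0.0]
force: [-0.8, -0.7, 1.6]
grip_width: 0.247
grip_force: 39.6
```

Call:
drive_tool(commands="0 0 0 0 0 0 28;0 0 0 0 0 0 35;0 0 0 0 0 0 50;0 0 0 0 0 0 75;0 0 0 0 0 0 100;0 0 0 0 0 0 100;0 0 0 0 0 0 100;0 0 0 0 0 0 100;0 0 0 0 0 0 100;0 0 0.1 0 0 0 100;0 0 0.2 0 0 0 100;0 0 0.2 0 0 0 100;0 0 0.2 0 0 0 100;0 0 0.3 0 0 0 100;0 0 0.3 0 0 0 100;0 0 0.2 0 0 0 100;0 0 0 0 0 0 100")

```text
time_s: 13.43
eef_pos: [545.4, -199.4, 283.9]
ee_rot: [0.004, 0.614, 0.789, 0.0]
force: [0.7, 0.7, 0.8]
grip_width: 0.998
grip_force: 0.0
```

Call:
drive_tool(commands="-0.1 -0.05 0 0 0 0 100;-0.2 -0.1 0 0 0 0 100;-0.25 -0.1 0 0 0 0 100;-0.25 -0.1 0 0 0 0 100;-0.25 -0.1 0 0 0 0 100;-0.25 -0.1 0 0 0 0 100;-0.2 -0.1 0 0 0 0 100;-0.1 -0.1 0 0 0 0 100;0 0 0 0 0 0 100;0 0 0 0 0 0 100")

```text
time_s: 14.27
eef_pos: [384.2, -274.0, 278.4]
ee_rot: [0.0, 0.615, 0.789, 0.0]
force: [0.9, -0.2, -0.0]
grip_width: 0.997
grip_force: 0.0
```

```bash
python3 - <<'E'
from h import *
s=sense();print(s["eef_pos"],s["force"],s["time_s"])
S=capture("scene")
c=lambda I,u,v:cv2.convertScaleAbs(cv2.resize(I["pixels"][v:v+225,u:u+300],(800,600),interpolation=3),alpha=1.6,beta=15)
cv2.imwrite("pics/m6.png",c(S,150,110))
E
```

```text
[ 384.23398117 -273.95925412  278.40320766] [ 0.93275308 -0.16041506 -0.01289994] 14.2667
```

View pics/m6.png

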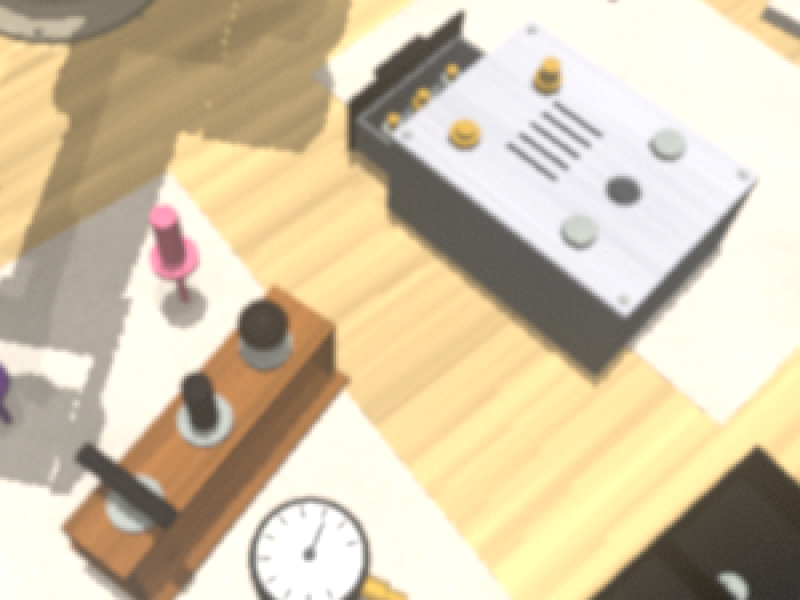

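The pin stands upright in the middle hole with its collar on the board (crop (203,415)). The tray is out and the gripper is clear.

```bash
python3 -c "from rig import *;print(finish_job())"
```

```text
the job is handed in; nothing more can be done
None
```

The job is handed in at about 14 s of the 51 s allowed: the last picture shows the tray sprung out, the pin upright in the rack's middle hole with its collar on the board, and the gripper clear of everything; the verdict was not shown.

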